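# Seat the drill block on the dowel jig and hold it down

## Robot

A 6-joint arm with a two-finger parallel gripper is mounted at the origin on a cart in front of the work surface, level with it; the furniture and walls round the work are solid. World frame = base frame: x ahead of the robot, y to its left, z up, the work surface at z = 0. Lengths are in mm, angles in rad, forces in N, time in s.
With the tool pointing down it reaches from about 350 to 975 mm from the base axis. Payload 7.1 kg.
Tool frame: the origin (TCP) lies at the very end of the fingers, on their centre line; the grasp point (between the pads) lies 19 mm behind it; z points along the fingers, y is the line along which they close (so a half turn about z gives the same grasp; the last joint's range is limited). The gripper opens to 88 mm and grips with 3 to 60 N. Pads are 20 mm wide; open, the fingers measure 115 mm over their backs; the gripper's body (75 mm by 178 mm) begins 61 mm behind the grasp point.
Start: joints at [-1.216, 0.423, 1.63, -0, 1.089, -0.019], TCP at [228.238, -581.818, 222.675] pointing down, gripper open.
Joint ranges: [-3, 3], [-0.9, 2.11], [0.09, 2.58], [-1.31, 4.45], [0.11, 2.69], [-2.54, 2.54]. Speed limits (rad/s): [2.39, 2.39, 3.01, 3.14, 3.14, 3.14].

## Interface

Orientations are given as a rotation vector (axis times angle).
In Python, from workcell import * gives the robot as it stands.
- The arm moves only by the tool step_arm, never from a script. Its argument "deltas" is a list of rows, each a list of 3 entries, a list of its own where there are three numbers: the shift along the tool's x, y, z in units of 300 mm (1.0 is 300 mm), then the turn, a rotation vector about the tool's x, y, z in units of 1.5 rad (1.0 is 1.5 rad), then the gripper command: -1 is shut, 1 is fully open, values between are in proportion. In form: [[[dx, dy, dz], [rx, ry, rz], gripper], ...]. A call has 1 to 20 rows; each row is the pose to reach, as a shift and turn from the pose commanded when the call began, along the tool's axes at that moment; what a row does not reach only later rows make up. A row lasts 1/12 s, in which the tool goes at most 41.7 mm and 7.16 degrees, less where a joint would pass 70% of its speed; a pose out of reach is approached as far as the arm can. A call with a number of a shift or a turn outside -1 to 1 is refused whole. A call with a gripper value outside its range is refused whole. The fingers move at their own pace and stop on an object; the grip force is fixed at half the most. Time passes only in rows, so rows that repeat a pose let the fingers close. It gives the time, the measured TCP pose, the force, the opening and the grip force at its end, in the units of the state.
- get_obs(): the state, without advancing time (a new reading comes with each control period).
- get_image(name): name is "side" or "top" or "wrist"; returns a dict with "pixels" (384x512x3 uint8, red, green, blue), "fx", "fy", "cx", "cy" (pixels), "T" (4x4, takes a point from camera to world coordinates). Camera axes: x right, y down, z forward; pixel columns grow to the right and rows downward; lengths in mm; the calibration is good to about 2 mm. A picture is of the moment at which its call begins. There is no depth.
- close_job(): hands the job in; it is judged then, once.
The state is a dict: "t": time; "qpos": joint angles; "qvel": joint speeds; "joint_torque": joint torques, N m; "ee_pos": TCP position; "orientation": TCP orientation; "ft_force": force on the tool from outside, world axes, zero at the start; "moment": the same for the moment, N m; "width": finger opening in mm; "grasp_force": force on a finger pad.
Only numpy, scipy, OpenCV 4.12 (cv2) and the standard library are available. Lean on these libraries where they do the work, as an engineer would, in place of code of your own. Each camera call takes 0.05 s, during which the arm holds its last target. There are 200 camera calls.

## Task

Set up the blue dowel jig: turn its black selector until the white line points at the red mark, which raises the locating pin, and let it click in there. Then take the aluminium drill block by its red handle, bring it down over the pin, square with the jig (either way round), feeling about until it drops on, and press it fully home against the spring pad, flat on the blue base. Finish while still gripping the handle and holding the block down, for it springs up when let go; the selector stays at red and the other things on the bench are left alone.

Things in the scene. Friction and masses are not known exactly. Their poses are not given: they have to be found in the camera images.
- jig_base: fixed blue jig base, 130 (x) x 250 (y) x 24 mm high; origin at the centre of its underside, z up. In its frame the pin stands at x 0, y -55 mm and the selector's axis at x 0, y +78 mm. Round the pin is a black rubber pad, 50 (x) x 80 (y) mm, whose top stands 5 mm above the base's top (at 29 mm) and can be pressed flush with it.
- selector (a joint): angle of the selector in rad about the vertical, positive counter-clockwise seen from above; at 0 its white line points along the base's +x (away from the robot) to the yellow mark; -0.70 is the white mark (to the right), +0.70 the red mark (to the left). Detents draw it to these three; about 0.3 N m are needed to turn it past from one to the next. Stops at -0.88 and 0.88.
- selector_grip (a point): point on the selector's axis, at 52 mm above the bench, where to grip its black bar handle: 44 mm long (along the line), 14 mm wide, from 30 to 58 mm above the bench, on a steel disc 52 mm in diameter. x of this frame is the direction in which the white line points.
- pin_tip (a point): centre of the top of the steel locating pin, 12 mm in diameter, its end tapered over 2.5 mm to 8 mm. Its top is flush with the pad (29 mm above the bench) with the selector at white, 4 mm higher at yellow, 8 mm higher (37 mm) at red. A push down of more than about 40 N on the pin turns the selector back.
- pad (a joint): how far the spring pad is pressed down, m: 0 is up (5 mm proud of the base), 0.005 flush. It begins to give at 6 N and is flush at 12 N, more than the block's weight.
- drill_block: loose aluminium drill block, 70 (x) x 100 (y) x 16 mm, about 0.28 kg, four drill bushes in its corners; origin at the centre of its underside, z up. Centred in its underside is a bore 14 mm in diameter, 16 mm deep, its mouth chamfered by 1.5 mm, closed on top by the handle. Fully home its underside lies on the base, 24 mm above the bench.
- block_grip (a point): middle of the block's red handle, 33 mm above the block's underside; the handle is 22 mm wide (x of the block), 56 mm long (y of the block) and spans 16 to 48 mm above the underside.
- block_plane: bystander, leave alone: hand plane with wooden knobs, 47x164x51 mm; origin at the centre of its underside
- screwdriver_1: bystander, leave alone: yellow-handled screwdriver, 221 mm long, lying; origin at the centre of its underside
- glue_bottle: bystander, leave alone: yellow glue bottle with a red cap, 63 mm wide, 185 mm tall; origin at the centre of its underside
- nail_tin: bystander, leave alone: open grey tin, 90 mm wide, 82 mm tall; origin at the centre of its underside
Things that resemble listed ones, but are neither listed nor needed, are in the scene too. Several things have the shape of the drill_block; the one meant has the colours described above.

How it is judged:
By the outcome, as a careful person would: the job done as asked, in the order asked, and still so for the second after the job is handed in, while the arm keeps its last pose, push and grip.
It also fails if it takes over 54 s, if anything falls off the work surface, if the arm or the gripper's body presses on something with over 40 N, if the wrist force passes 120 N, or if a joint passes its speed limit or range.

## Working session

There is one attempt and no reset: what is moved stays moved. The work goes in short steps, Python scripts to look and compute and a tool call to move; the robot and the scene stay as the last step left them, time stands still between calls to the robot, and variables do not carry over. Pictures are saved under pics/ and viewed, at most 10 in all, crops included, and the job is handed in when it is done.

Besides the shell and the picture viewer there is one more tool, called after "Request:" as name(argument=value, ...), one argument or row to a line, values as JSON. step_arm: Moves the arm, as the interface text tells. Its arguments: {"type":"object","properties":{"deltas":{"type":"array","items":{"type":"array"}}},"required":["deltas"]}

```bash
mkdir -p pics; cat > h.py <<'E'
from workcell import *
import numpy as np, cv2
from scipy.spatial.transform import Rotation as R
def snap(n,f=None):
    im=get_image(n)
    if f: cv2.imwrite('pics/'+f,im['pixels'][:,:,::-1])
    return im
def ray(im,u,v,z):
    d=im['T'][:3,:3]@np.array([(u-im['cx'])/im['fx'],(v-im['cy'])/im['fy'],1]);o=im['T'][:3,3]
    return (o+d*(z-o[2])/d[2])[:2]
def proj(im,p):
    c=np.linalg.inv(im['T'])@np.append(p,1);return im['fx']*c[0]/c[2]+im['cx'],im['fy']*c[1]/c[2]+im['cy']
def plan(x,y,z,yaw):
    "deltas from current measured pose to TCP (x,y,z), tool down, tool y axis at yaw in world (mod pi)"
    o=get_obs();M=R.from_rotvec(o['orientation']);m=M.as_matrix()
    out=[]
    for k in (0,np.pi):
        a=yaw+k;ty=np.array([np.cos(a),np.sin(a),0]);tz=np.array([0,0,-1.]);T=np.c_[np.cross(ty,tz),ty,tz]
        out.append((m.T@T))
    rv=min([R.from_matrix(t).as_rotvec() for t in out],key=np.linalg.norm)
    d=m.T@(np.array([x,y,z])-o['ee_pos'])
    print('shift',np.round(d/300,4),'turn',np.round(rv/1.5,4),'q6',o['qpos'][5])
E
python3 - <<'E'
from h import *
a=snap('top','top.png');b=snap('side','side.png')
print(a['T'].round(2),b['T'].round(2),a['fx']);print(get_obs())
E
```

```text
[[ 0.00000e+00 -9.90000e-01  1.60000e-01  4.05190e+02]
 [-1.00000e+00 -0.00000e+00  1.00000e-02  1.16440e+02]
 [-1.00000e-02 -1.60000e-01 -9.90000e-01  1.32634e+03]
 [ 0.00000e+00  0.00000e+00  0.00000e+00  1.00000e+00]] [[-9.80000e-01 -9.00000e-02  1.70000e-01  3.58910e+02]
 [-1.90000e-01  4.00000e-01 -9.00000e-01  1.24142e+03]
 [ 1.00000e-02 -9.10000e-01 -4.00000e-01  5.65280e+02]
 [ 0.00000e+00  0.00000e+00  0.00000e+00  1.00000e+00]] 377.70945732106276
{'t': 0.1, 'qpos': array([-1.21596415e+00,  4.23756288e-01,  1.63058622e+00,  1.50319112e-05,
        1.08859223e+00, -1.90042996e-02]), 'qvel': array([ 0.00118726, -0.0017591 , -0.00015991, -0.00015635, -0.00040312,
       -0.00100598]), 'joint_torque': array([-3.64822008e-04, -5.45613027e+01, -2.74326396e+01,  6.44434313e-02,
        1.88450835e-02, -1.06935602e-05]), 'ee_pos': array([ 228.09961577, -581.36672179,  221.99525263]), 'orientation': array([-3.08557077e+00, -5.83550418e-01,  3.31567804e-04]), 'ft_force': array([-0.10705241, -0.36023185,  0.02233248]), 'moment': array([-0.0387837 , -0.00583469, -0.03568393]), 'grasp_force': 0.0, 'width': 87.48191600955717}
```

View pics/top.png

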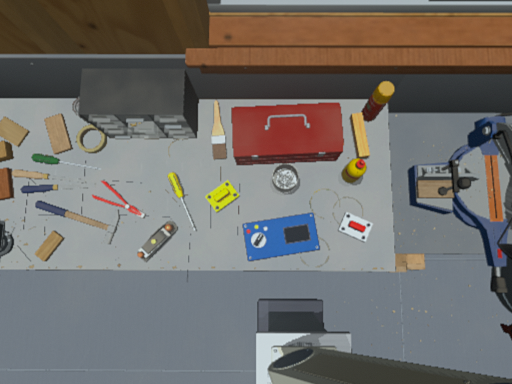

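View pics/side.png

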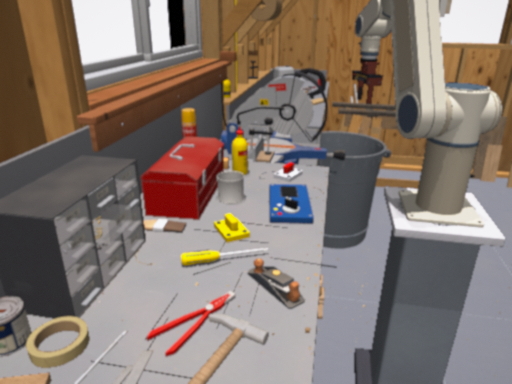

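The top view has two blocks of the drill-block shape: one aluminium with a red handle at (356,226), and one all yellow at (222,196). The first fits the description. The jig is at (281,236), with its selector at about (259,240). I'll measure these and confirm in a crop.

```bash
python3 - <<'E'
from h import *
im=snap('top');p=im['pixels'];hsv=cv2.cvtColor(p,cv2.COLOR_RGB2HSV)
cv2.imwrite('pics/crop.png',cv2.resize(p[175:275,235:385,::-1],None,fx=5,fy=5,interpolation=cv2.INTER_CUBIC))
def comp(m,box,z,n):
    k=np.zeros_like(m);y0,y1,x0,x1=box;k[y0:y1,x0:x1]=m[y0:y1,x0:x1]
    c=max(cv2.findContours(k,0,2)[0],key=cv2.contourArea)
    w=np.array([ray(im,u,v,z) for u,v in c[:,0]],np.float32)
    r=cv2.minAreaRect(w);print(n,r,'long-axis pts',cv2.boxPoints(r).round(1).tolist());
blue=cv2.inRange(hsv,(100,120,50),(125,255,255))
comp(blue,(205,265,235,330),24,'jig')
red=cv2.inRange(hsv,(0,140,80),(8,255,255))|cv2.inRange(hsv,(172,140,80),(180,255,255))
comp(red,(210,245,335,378),48,'handle')
wh=cv2.inRange(hsv,(0,0,175),(180,40,255))|red
comp(wh,(205,245,335,378),16,'block')
E
```

```text
jig ((471.2678527832031, 75.83103942871094), (127.48413848876953, 246.3984832763672), 9.483721733093262) long-axis pts [[388.1000061035156, 186.8000030517578], [428.70001220703125, -56.20000076293945], [554.4000244140625, -35.20000076293945], [513.7999877929688, 207.8000030517578]]
handle ((505.6594543457031, -180.38267517089844), (52.5705451965332, 19.783252716064453), 66.73348236083984) long-axis pts [[486.20001220703125, -200.60000610351562], [504.3999938964844, -208.39999389648438], [525.0999755859375, -160.10000610351562], [507.0, -152.3000030517578]]
block ((507.7283935546875, -184.16995239257812), (101.44023132324219, 72.23188018798828), 65.55818939208984) long-axis pts [[453.8999938964844, -215.39999389648438], [519.5999755859375, -245.3000030517578], [561.5999755859375, -152.89999389648438], [495.79998779296875, -123.0999984741211]]
```

View pics/crop.png

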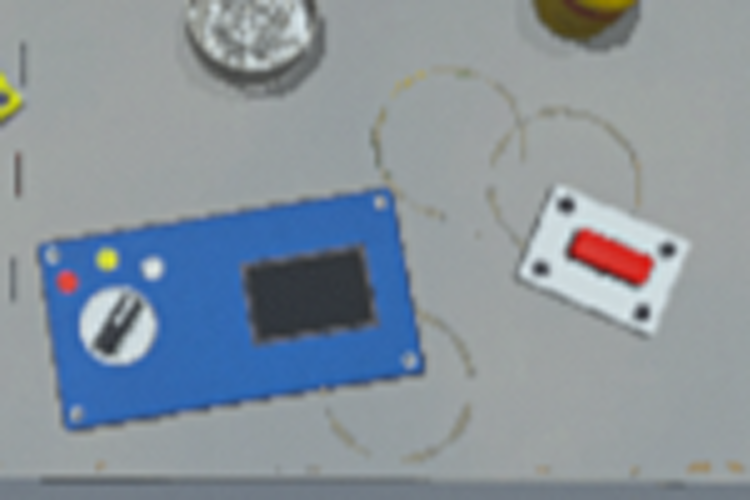

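The crop confirms it: the aluminium plate with red handle and four bushes at crop (612,257) is the drill block. The selector bar at crop (118,325) points at the white mark. Now I'll approach the selector.

```bash
python3 - <<'E'
from h import *
o=get_obs();m=R.from_rotvec(o['orientation']).as_matrix();print('tool y',m[:,1],'yaw',np.arctan2(m[1,1],m[0,1]))
plan(458,152,180,-0.535+np.pi/2)
plan(343,-220,222,-0.535+np.pi/2)
E
```

```text
tool y [ 0.36514022 -0.93095178 -0.00118623] yaw -1.1970126357337207
shift [ 1.6061 -1.996   0.1427] turn [-7.000e-04  3.000e-04  6.059e-01] q6 -0.018997735210636444
shift [ 0.7965 -0.9817  0.0015] turn [-7.000e-04  3.000e-04  6.059e-01] q6 -0.018997735210636444
```

Request:
step_arm(
  deltas=[
    [[0.8, -0.98, 0], [0, 0, -0.74], 1],
    [[0.8, -0.98, 0], [0, 0, -0.74], 1],
    [[0.8, -0.98, 0], [0, 0, -0.74], 1],
    [[0.8, -0.98, 0], [0, 0, -0.74], 1],
    [[0.8, -0.98, 0], [0, 0, -0.74], 1],
    [[0.8, -0.98, 0], [0, 0, -0.74], 1],
    [[0.8, -0.98, 0], [0, 0, -0.74], 1],
    [[0.8, -0.98, 0], [0, 0, -0.74], 1],
    [[0.8, -0.98, 0], [0, 0, -0.74], 1],
    [[0.8, -0.98, 0], [0, 0, -0.74], 1],
    [[0.8, -0.98, 0], [0, 0, -0.74], 1],
    [[0.8, -0.98, 0], [0, 0, -0.74], 1],
    [[0.8, -0.98, 0], [0, 0, -0.74], 1],
    [[0.8, -0.98, 0], [0, 0, -0.74], 1],
  ],
)

```text
t: 1.32
ee_pos: [344.1, -221.7, 222.6]
orientation: [2.319, 2.12, -0.0]
ft_force: [0.4, 0.7, -0.3]
width: 87.5
grasp_force: 0.0
```

```bash
python3 - <<'E'
from h import *
plan(458,152,180,-0.535+np.pi/2)
E
```

```text
shift [1.2748 0.2668 0.1419] turn [-1.000e-04  1.000e-04 -7.502e-01] q6 -0.5117379083159975
```

Request:
step_arm(
  deltas=[
    [[0.96, 0.2, 0.1], [0, 0, -0.75], 1],
    [[0.96, 0.2, 0.1], [0, 0, -0.75], 1],
    [[0.96, 0.2, 0.1], [0, 0, -0.75], 1],
    [[0.96, 0.2, 0.1], [0, 0, -0.75], 1],
    [[0.96, 0.2, 0.1], [0, 0, -0.75], 1],
    [[0.96, 0.2, 0.1], [0, 0, -0.75], 1],
    [[0.96, 0.2, 0.1], [0, 0, -0.75], 1],
    [[0.96, 0.2, 0.1], [0, 0, -0.75], 1],
    [[0.96, 0.2, 0.1], [0, 0, -0.75], 1],
    [[0.96, 0.2, 0.1], [0, 0, -0.75], 1],
    [[0.96, 0.2, 0.1], [0, 0, -0.75], 1],
    [[0.96, 0.2, 0.1], [0, 0, -0.75], 1],
  ],
)

```text
t: 2.32
ee_pos: [429.3, 60.2, 192.6]
orientation: [-0.836, -3.028, 0.0]
ft_force: [0.2, 0.5, 0.1]
width: 87.5
grasp_force: 0.0
```

```bash
python3 - <<'E'
from h import *
snap('wrist','w1.png');plan(458,152,180,-0.535+np.pi/2)
E
```

```text
shift [0.0745 0.3118 0.0423] turn [-0.     0.    -0.002] q6 -0.9208407376853308
```

View pics/w1.png

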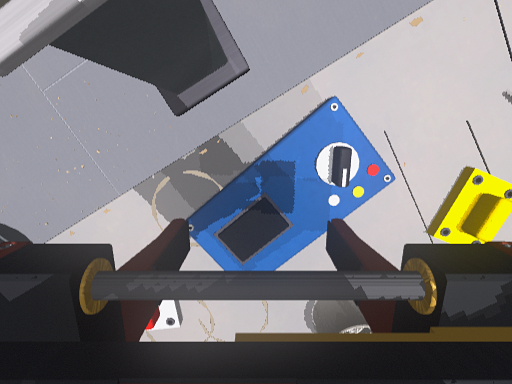

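The wrist view shows the selector disc at (337,165) with its bar pointing at the white mark (334,200), and the pad at about (254,230). I'll refine from this image.

```bash
cat >> h.py <<'E'
def bluerect(im,z=24):
    "rays of the jig's corner screws are unsure; use blue mask + hull"
    hsv=cv2.cvtColor(im['pixels'],cv2.COLOR_RGB2HSV);m=cv2.inRange(hsv,(100,120,40),(125,255,255))
    return m
def wpts(im,c,z): return np.array([ray(im,u,v,z) for u,v in c],np.float32)
def big(m): return max(cv2.findContours(m,0,cv2.CHAIN_APPROX_NONE)[0],key=cv2.contourArea)[:,0]
E
python3 - <<'E'
from h import *
im=snap('wrist');p=im['pixels'];hsv=cv2.cvtColor(p,cv2.COLOR_RGB2HSV)
box=np.zeros(p.shape[:2],np.uint8);box[138:190,312:362]=255
m=cv2.bitwise_not(bluerect(im))&box
c=cv2.convexHull(big(m).reshape(-1,1,2))[:,0]
# exclude the marks: only disc region
r=cv2.minEnclosingCircle(wpts(im,c,30));print('disc',r)
k=cv2.inRange(hsv,(0,0,0),(180,255,75))&box
c=big(k)
print('bar top',cv2.minAreaRect(wpts(im,c,58)), c.min(0),c.max(0))
box[:]=0;box[190:270,205:300]=255
k=cv2.morphologyEx(cv2.inRange(hsv,(0,0,0),(180,110,70))&box,cv2.MORPH_OPEN,np.ones((5,5)));r=cv2.minAreaRect(wpts(im,big(k),29));print('pad',r)
for n,col in (('red',((0,150,120),(8,255,255))),('yel',((25,150,150),(35,255,255)))):
    q=cv2.inRange(hsv,*col);q[:150]=0;q[205:]=0;q[:,:340]=0;q[:,395:]=0
    b=cv2.moments(q,True);print(n,ray(im,b['m10']/b['m00'],b['m01']/b['m00'],24))
for s in ((334,106),(388,178),(191,227)): print('screw',ray(im,*s,24))
E
```

```text
disc ((460.00079345703125, 152.7623291015625), 28.071212768554688)
bar top ((441.14593505859375, 155.62637329101562), (11.743890762329102, 12.879149436950684), 59.203006744384766) [334 147] [345 159]
pad ((478.8693542480469, 23.690837860107422), (50.059356689453125, 80.51898193359375), 10.698931694030762)
red [488.16890709 188.83189567]
yel [503.69244919 161.21539245]
screw [397.84363276 181.64674188]
screw [507.57903375 200.65894338]
screw [436.51284434 -44.32087148]
```

```bash
python3 - <<'E'
from h import *
plan(459.5,152.8,35,-0.532+np.pi/2)
E
```

```text
shift [0.0709 0.3166 0.5257] turn [ 0.     -0.     -0.0035] q6 -0.9214434003505203
```

Request:
step_arm(
  deltas=[
    [[0.071, 0.317, 0.1], [0, 0, -0.0035], 0.2],
    [[0.071, 0.317, 0.1], [0, 0, -0.0035], 0.2],
    [[0.071, 0.317, 0.1], [0, 0, -0.0035], 0.2],
    [[0.071, 0.317, 0.1], [0, 0, -0.0035], 0.2],
    [[0.071, 0.317, 0.25], [0, 0, -0.0035], 0.2],
    [[0.071, 0.317, 0.4], [0, 0, -0.0035], 0.2],
    [[0.071, 0.317, 0.48], [0, 0, -0.0035], 0.2],
    [[0.071, 0.317, 0.525], [0, 0, -0.0035], 0.2],
    [[0.071, 0.317, 0.525], [0, 0, -0.0035], 0.2],
    [[0.071, 0.317, 0.525], [0, 0, -0.0035], -1],
    [[0.071, 0.317, 0.525], [0, 0, -0.0035], -1],
    [[0.071, 0.317, 0.525], [0, 0, -0.0035], -1],
    [[0.071, 0.317, 0.525], [0, 0, -0.0035], -1],
    [[0.071, 0.317, 0.525], [0, 0, -0.0035], -1],
    [[0.071, 0.317, 0.525], [0, 0, -0.0035], -1],
    [[0.071, 0.317, 0.525], [0, 0, -0.0035], -1],
  ],
)

```text
t: 3.75
ee_pos: [459.2, 153.7, 35.9]
orientation: [0.818, 3.033, -0.0]
ft_force: [-1.3, -3.7, 7.7]
width: 13.9
grasp_force: 30.0
```

```bash
python3 - <<'E'
from h import *
snap('wrist','w2.png');o=get_obs();print(o)
E
```

```text
{'t': 3.8, 'qpos': array([ 2.98623034e-01,  5.37946451e-01,  2.03577506e+00, -8.68621634e-04,
        5.67643897e-01, -7.44103253e-01]), 'qvel': array([-1.61283807e-03,  6.96491339e-04,  4.51746516e-04,  4.00145196e-04,
        1.27607134e-05, -9.94231452e-04]), 'joint_torque': array([  1.88567273, -44.11281466, -13.58187228,   0.5267364 ,
        -0.5814714 ,  -0.08899114]), 'ee_pos': array([459.16835555, 153.64470093,  35.84890735]), 'orientation': array([ 8.18660508e-01,  3.03259396e+00, -4.30127228e-04]), 'ft_force': array([-1.54452742, -3.66350933,  7.64777873]), 'moment': array([-0.66477684,  0.03051738, -0.12441671]), 'grasp_force': 29.98133897781372, 'width': 13.730832857397933}
```

Request:
step_arm(
  deltas=[
    [[0, 0, -0.004], [0, 0, -0.08], -1],
    [[0, 0, -0.004], [0, 0, -0.16], -1],
    [[0, 0, -0.004], [0, 0, -0.24], -1],
    [[0, 0, -0.004], [0, 0, -0.32], -1],
    [[0, 0, -0.004], [0, 0, -0.4], -1],
    [[0, 0, -0.004], [0, 0, -0.48], -1],
    [[0, 0, -0.004], [0, 0, -0.56], -1],
    [[0, 0, -0.004], [0, 0, -0.64], -1],
    [[0, 0, -0.004], [0, 0, -0.72], -1],
    [[0, 0, -0.004], [0, 0, -0.8], -1],
    [[0, 0, -0.004], [0, 0, -0.88], -1],
    [[0, 0, -0.004], [0, 0, -0.94], -1],
    [[0, 0, -0.004], [0, 0, -0.96], -1],
    [[0, 0, -0.004], [0, 0, -0.96], -1],
    [[0, 0, -0.004], [0, 0, -0.94], -1],
    [[0, 0, -0.004], [0, 0, -0.94], -1],
  ],
)

```text
t: 5.13
ee_pos: [459.1, 154.0, 36.0]
orientation: [1.339, -2.842, 0.0]
ft_force: [3.2, 0.7, -11.3]
width: 14.0
grasp_force: 30.0
```

```bash
python3 - <<'E'
from h import *
o=get_obs();print(o['moment'],o['qpos'],o['ee_pos'],o['ft_force']);m=R.from_rotvec(o['orientation']).as_matrix();print(np.arctan2(m[1,1],m[0,1])-np.pi/2-0.168)
E
```

```text
[ 0.21218938 -0.59951515 -0.14513843] [ 2.99028478e-01  5.37661735e-01  2.03561646e+00 -5.16297363e-05
  5.68339331e-01 -2.15203023e+00] [459.05054929 153.95607263  36.0176881 ] [  3.19987142   0.73957443 -11.25193752]
0.7123058954514968
```

```bash
python3 - <<'E'
from h import *
im=snap('top');p=im['pixels']
for u,v,z in ((361,158,185),(355,171,100),(352,180,20)): print(ray(im,u,v,z))
cv2.imwrite('pics/b.png',cv2.resize(p[140:200,320:390,::-1],None,fx=6,fy=6))
E
```

```text
[ 706.08999081 -168.88529857]
[ 684.03315341 -168.71186918]
[ 669.75054274 -175.7198523 ]
```

Request:
step_arm(
  deltas=[
    [[0, 0, 0], [0, 0, 0], -0.2],
    [[0, 0, 0], [0, 0, 0], -0.2],
    [[0, 0, 0], [0, 0, 0], -0.2],
    [[0, 0, 0], [0, 0, 0], 0.0],
    [[0, 0, -0.1], [0, 0, 0.0], 0.2],
    [[0, 0, -0.23], [0, 0, 0.0], 0.6],
    [[0, 0, -0.37], [0, 0, 0.08], 1],
    [[0, 0, -0.5], [0, 0, 0.16], 1],
    [[0, 0, -0.5], [0, 0, 0.24], 1],
    [[0, 0, -0.5], [0, 0, 0.32], 1],
    [[0, 0, -0.5], [0, 0, 0.4], 1],
    [[0, 0, -0.5], [0, 0, 0.48], 1],
    [[0, 0, -0.5], [0, 0, 0.56], 1],
    [[0, 0, -0.5], [0, 0, 0.64], 1],
    [[0, 0, -0.5], [0, 0, 0.72], 1],
    [[0, 0, -0.5], [0, 0, 0.8], 1],
    [[0, 0, -0.5], [0, 0, 0.88], 1],
    [[0, 0, -0.5], [0, 0, 0.95], 1],
    [[0, 0, -0.5], [0, 0, 0.95], 1],
  ],
)

```text
t: 6.77
ee_pos: [458.9, 154.0, 186.6]
orientation: [0.847, 3.025, 0.0]
ft_force: [0.8, -0.1, 0.0]
width: 87.7
grasp_force: 0.0
```

```bash
python3 - <<'E'
from h import *
snap('wrist','w3.png');plan(430,-160,185,-0.427)
E
```

```text
shift [-0.4556 -0.947   0.0052] turn [1.000e-04 0.000e+00 9.716e-01] q6 -0.7313502218112041
```

View pics/w3.png

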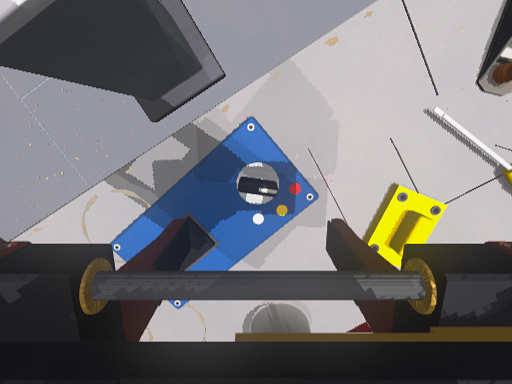

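The selector's white line points at the red mark (295,188). Now on to the block.

```bash
python3 - <<'E'
from h import *
plan(490,-180,185,-0.427)
E
```

```text
shift [-0.6614 -0.9012  0.0053] turn [1.000e-04 0.000e+00 9.716e-01] q6 -0.7313502218112041
```

Request:
step_arm(
  deltas=[
    [[-0.66, -0.9, 0], [0, 0, 0.97], 1],
    [[-0.66, -0.9, 0], [0, 0, 0.97], 1],
    [[-0.66, -0.9, 0], [0, 0, 0.97], 1],
    [[-0.66, -0.9, 0], [0, 0, 0.97], 1],
    [[-0.66, -0.9, 0], [0, 0, 0.97], 1],
    [[-0.66, -0.9, 0], [0, 0, 0.97], 1],
    [[-0.66, -0.9, 0], [0, 0, 0.97], 1],
    [[-0.66, -0.9, 0], [0, 0, 0.97], 1],
    [[-0.66, -0.9, 0], [0, 0, 0.97], 1],
    [[-0.66, -0.9, 0], [0, 0, 0.97], 1],
    [[-0.66, -0.9, 0], [0, 0, 0.97], 1],
    [[-0.66, -0.9, 0], [0, 0, 0.97], 1],
    [[-0.66, -0.9, 0], [0, 0, 0.97], 1],
    [[-0.66, -0.9, 0], [0, 0, 0.97], 1],
  ],
)

```text
t: 7.98
ee_pos: [489.1, -179.5, 186.4]
orientation: [-2.637, -1.707, 0.0]
ft_force: [0.0, -0.4, -1.2]
width: 87.9
grasp_force: 0.0
```

```bash
python3 - <<'E'
from h import *
im=snap('wrist','w4.png');hsv=cv2.cvtColor(im['pixels'],cv2.COLOR_RGB2HSV)
red=cv2.inRange(hsv,(0,150,90),(8,255,255))|cv2.inRange(hsv,(174,150,90),(180,255,255));red[240:]=0
c=big(red);print('red',c.min(0),c.max(0),cv2.minAreaRect(wpts(im,c,48)))
wh=cv2.morphologyEx(cv2.inRange(hsv,(0,0,205),(180,30,255)),2,np.ones((3,3)));c=big(wh|red);print('block',c.min(0),c.max(0),cv2.minAreaRect(wpts(im,c,16)))
plan(506,-182,185,-0.427)
E
```

```text
red [264 158] [281 190] ((509.88458251953125, -173.12188720703125), (36.18107604980469, 19.21605682373047), 67.0981674194336)
block [243 136] [300 190] ((513.2216186523438, -166.43701171875), (66.21720886230469, 69.71375274658203), 65.8619384765625)
shift [0.0152 0.0547 0.0048] turn [-0.      0.      0.0033] q6 0.047655643778847186
```

View pics/w4.png

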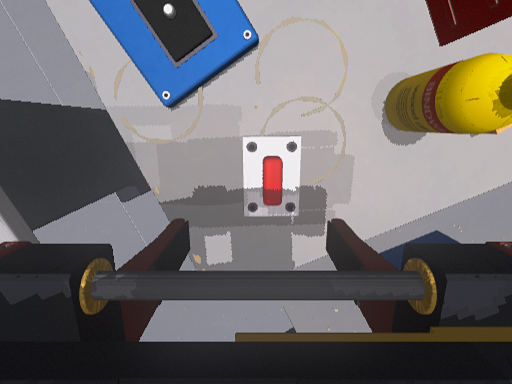

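The block is at (272,177) with its handle spanning rows 156–206, and the raised pin shows at (168,9). A shadow cuts the red mask, so I'll loosen it.

```bash
python3 - <<'E'
from h import *
im=snap('wrist');hsv=cv2.cvtColor(im['pixels'],cv2.COLOR_RGB2HSV)
red=cv2.inRange(hsv,(0,150,40),(10,255,255))|cv2.inRange(hsv,(172,150,40),(180,255,255));red[225:]=0;red[:,:240]=0;red[:,310:]=0
c=big(red);print('red',c.min(0),c.max(0),cv2.minAreaRect(wpts(im,c,48)))
b=np.array([[243,137],[300,137],[301,216],[244,216]]);print('block',wpts(im,b,16).mean(0))
bush=[(252,147),(292,146),(252,207),(290,207)];w=wpts(im,bush,16);print('bush',w.mean(0),np.degrees(np.arctan2(*(w[0]-w[2])[::-1])),np.degrees(np.arctan2(*(w[1]-w[3])[::-1])))
print('pin',ray(im,168,9,37))
E
```

```text
red [264 158] [281 190] ((509.9214782714844, -173.05726623535156), (36.18178176879883, 19.234683990478516), 67.0809326171875)
block [ 506.95258 -183.0166 ]
bush [ 506.52332 -182.33385] 65.54742 65.76244
pin [480.83465987  21.82410201]
```

```bash
python3 - <<'E'
from h import *
plan(506.7,-182.6,19,-0.425)
E
```

```text
shift [0.0141 0.0576 0.5581] turn [-0.     -0.      0.0015] q6 0.04848340692469556
```

Request:
step_arm(
  deltas=[
    [[0.014, 0.058, 0.1], [0, 0, 0.0015], 1],
    [[0.014, 0.058, 0.22], [0, 0, 0.0015], 0.6],
    [[0.014, 0.058, 0.34], [0, 0, 0.0015], 0.3],
    [[0.014, 0.058, 0.44], [0, 0, 0.0015], 0.2],
    [[0.014, 0.058, 0.52], [0, 0, 0.0015], 0.1],
    [[0.014, 0.058, 0.556], [0, 0, 0.0015], 0],
    [[0.014, 0.058, 0.556], [0, 0, 0.0015], 0],
    [[0.014, 0.058, 0.556], [0, 0, 0.0015], -1],
    [[0.014, 0.058, 0.556], [0, 0, 0.0015], -1],
    [[0.014, 0.058, 0.556], [0, 0, 0.0015], -1],
    [[0.014, 0.058, 0.556], [0, 0, 0.0015], -1],
    [[0.014, 0.058, 0.556], [0, 0, 0.0015], -1],
    [[0.014, 0.058, 0.556], [0, 0, 0.0015], -1],
  ],
)

```text
t: 9.17
ee_pos: [507.0, -183.0, 20.4]
orientation: [2.643, 1.698, 0.001]
ft_force: [-1.3, 1.2, 6.5]
width: 22.0
grasp_force: 30.0
```

```bash
python3 - <<'E'
from h import *
o=get_obs();print(o['ee_pos'],o['ft_force'],o['moment'])
plan(480.8,21.8,100,0.168)
E
```

```text
[ 507.02428783 -182.96209979   20.39692053] [-1.28646199  1.16383425  6.54438577] [0.16813839 0.29116349 0.05400749]
shift [ 0.5845 -0.363  -0.2656] turn [ 5.000e-04  1.000e-04 -3.978e-01] q6 0.060278010578664526
```

Request:
step_arm(
  deltas=[
    [[0, 0, -0.1], [0, 0, 0], -1],
    [[0, 0, -0.2], [0, 0, 0], -1],
    [[0.05, -0.03, -0.266], [0, 0, -0.05], -1],
    [[0.12, -0.07, -0.266], [0, 0, -0.1], -1],
    [[0.2, -0.12, -0.266], [0, 0, -0.16], -1],
    [[0.29, -0.18, -0.266], [0, 0, -0.22], -1],
    [[0.38, -0.24, -0.266], [0, 0, -0.28], -1],
    [[0.46, -0.29, -0.266], [0, 0, -0.34], -1],
    [[0.52, -0.325, -0.266], [0, 0, -0.37], -1],
    [[0.56, -0.35, -0.266], [0, 0, -0.39], -1],
    [[0.584, -0.363, -0.266], [0, 0, -0.3975], -1],
    [[0.584, -0.363, -0.266], [0, 0, -0.3975], -1],
    [[0.584, -0.363, -0.266], [0, 0, -0.3975], -1],
  ],
)

```text
t: 10.25
ee_pos: [480.7, 21.6, 99.4]
orientation: [2.028, 2.399, -0.0]
ft_force: [-0.0, 0.2, -3.4]
width: 21.5
grasp_force: 30.0
```

```bash
python3 - <<'E'
from h import *
o=get_obs();print(o['ft_force'],o['moment'])
snap('wrist','w5.png')
plan(480.8,21.8,60.4,0.168)
E
```

```text
[-0.04431055  0.18989761 -3.40779277] [-0.08323228 -0.11569679  0.02648817]
shift [0.0019 0.0004 0.1298] turn [ 0.      0.0001 -0.0009] q6 -0.14682053017874833
```

View pics/w5.png

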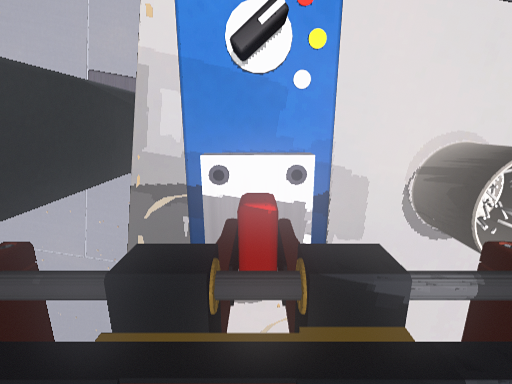

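The block hangs level (far edge on row 155), squared with the jig. I'll lower it gently to just past the pin-top height.

Request:
step_arm(
  deltas=[
    [[0.001, 0.0005, 0.06], [0, 0, 0], -1],
    [[0.001, 0.0005, 0.11], [0, 0, 0], -1],
    [[0.001, 0.0005, 0.13], [0, 0, 0], -1],
    [[0.001, 0.0005, 0.136], [0, 0, 0], -1],
    [[0.001, 0.0005, 0.142], [0, 0, 0], -1],
    [[0.001, 0.0005, 0.148], [0, 0, 0], -1],
    [[0.001, 0.0005, 0.148], [0, 0, 0], -1],
    [[0.001, 0.0005, 0.148], [0, 0, 0], -1],
  ],
)

```text
t: 10.97
ee_pos: [481.1, 22.0, 55.4]
orientation: [2.028, 2.399, 0.001]
ft_force: [0.9, -0.3, -3.6]
width: 21.9
grasp_force: 30.0
```

Request:
step_arm(
  deltas=[
    [[0, 0, 0.004], [0, 0, 0], -1],
    [[0, 0, 0.008], [0, 0, 0], -1],
    [[0, 0, 0.008], [0, 0, 0], -1],
  ],
)

```text
t: 11.22
ee_pos: [480.7, 22.1, 52.6]
orientation: [2.028, 2.399, 0.0]
ft_force: [-0.1, 0.3, -3.1]
width: 22.0
grasp_force: 30.0
```

Request:
step_arm(
  deltas=[
    [[0, 0, 0.004], [0, 0, 0], -1],
    [[0, 0, 0.008], [0, 0, 0], -1],
    [[0, 0, 0.014], [0, 0, 0], -1],
    [[0, 0, 0.014], [0, 0, 0], -1],
  ],
)

```text
t: 11.55
ee_pos: [480.9, 22.1, 48.4]
orientation: [2.028, 2.399, 0.0]
ft_force: [-0.6, -0.1, 2.8]
width: 22.0
grasp_force: 30.0
```

Request:
step_arm(
  deltas=[
    [[0, 0, 0.004], [0, 0, 0], -1],
    [[0, 0, 0.008], [0, 0, 0], -1],
    [[0, 0, 0.012], [0, 0, 0], -1],
    [[0, 0, 0.015], [0, 0, 0], -1],
    [[0, 0, 0.015], [0, 0, 0], -1],
  ],
)

```text
t: 11.97
ee_pos: [480.9, 22.1, 44.4]
orientation: [2.028, 2.399, 0.0]
ft_force: [-2.3, -0.1, 7.1]
width: 21.9
grasp_force: 30.0
```

Request:
step_arm(
  deltas=[
    [[0, 0, 0.004], [0, 0, 0], -1],
    [[0, 0, 0.006], [0, 0, 0], -1],
    [[0, 0, 0.006], [0, 0, 0], -1],
    [[0, 0, 0.006], [0, 0, 0], -1],
  ],
)

```text
t: 12.3
ee_pos: [480.9, 22.1, 44.1]
orientation: [2.027, 2.399, 0.0]
ft_force: [-8.2, 0.1, 32.7]
width: 21.9
grasp_force: 30.0
```

Hard contact: the force jumped while z barely changed. I'll ease off a little and check.

Request:
step_arm(
  deltas=[
    [[0, 0, -0.002], [0, 0, 0], -1],
    [[0, 0, -0.002], [0, 0, 0], -1],
    [[0, 0, -0.002], [0, 0, 0], -1],
    [[0, 0, -0.002], [0, 0, 0], -1],
  ],
)

```text
t: 12.63
ee_pos: [480.9, 22.1, 44.1]
orientation: [2.027, 2.399, 0.0]
ft_force: [-6.0, -0.6, 23.8]
width: 21.9
grasp_force: 30.0
```

```bash
python3 - <<'E'
from h import *
o=get_obs();print(o['ft_force'],o['moment'],o['ee_pos'],R.from_rotvec(o['orientation']).as_matrix().round(4)[:,2])
w=snap('wrist')['pixels'];s=snap('side')['pixels']
a=cv2.resize(w[:250,150:370],(528,600));b=cv2.resize(s[175:230,255:325],None,fx=3.8,fy=3.8,interpolation=cv2.INTER_CUBIC)
c=np.zeros((600,800,3),np.uint8);c[:,:528]=a;c[:b.shape[0],530:530+b.shape[1]]=b
cv2.imwrite('pics/fin.png',c[:,:,::-1])
E
```

```text
[-5.99281127 -0.55768501 23.83119307] [-0.00642311  1.00004424  0.02316646] [480.87535533  22.07309185  44.13726013] [ 6.e-04 -1.e-04 -1.e+00]
```

View pics/fin.png

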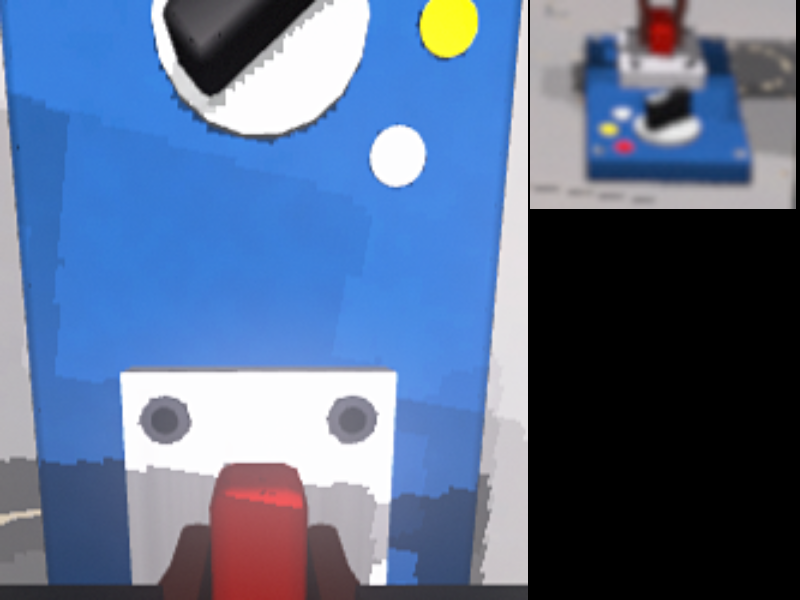

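The picture shows the block flat and square on the base, and the selector bar still turned to red. The moment matches a plain 6 N side force at the tip, so nothing suggests a tilt. I'm handing it in.

```bash
python3 -c "
from workcell import *
print(close_job())"
```

```text
the job is handed in; nothing more can be done
None
```

The job is handed in at about 12.7 s: the selector is at red with the pin up, and the drill block is on the pin, pressed home on the blue base with about 24 N, with the handle still gripped.

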